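Line up specimen pots by size at the scanner

ROBOT

A 6-joint arm with a two-finger parallel gripper is mounted at the origin on the work surface. World frame = base frame: x ahead of the robot, y to its left, z up, the work surface at z = 0. Lengths are in mm, angles in degrees, forces in N, time in s.
With the tool pointing down it reaches from about 325 to 775 mm from the base axis. Payload 5.5 kg.
Tool frame: the origin (TCP) lies midway between the tips of the shut fingers; the grasp point (between the pads) lies 19 mm behind it (robot.pinch_z is the distance from the TCP to the grasp point, in mm); z points along the fingers, y is the line along which they close (so a half turn about z gives the same grasp; the last joint's range is limited). The gripper opens to 88 mm and grips with 3 to 60 N. Pads are 20 mm wide; open, the fingers measure 115 mm over their backs; the gripper's body (75 mm by 178 mm) begins 61 mm behind the grasp point.
Start: joints at [61.209, 5.22, 70.514, -0, 104.267, -3.249], TCP at [258.714, 541.372, 198.931] pointing down, gripper open.
Joint ranges: [-164.24, 164.24], [-49.07, 125.15], [9.68, 141.18], [-86.29, 266.29], [3.28, 154.24], [-151.56, 151.56]. Speed limits (degrees/s): [147.25, 147.25, 172.46, 180, 180, 180].

INTERFACE

Orientations are given as [roll, pitch, yaw] about the fixed x, y, z axes, in that order (R = Rz(yaw) Ry(pitch) Rx(roll)).
In Python, from workcell import robot gives the robot as it stands. The module is installed in compiled form; this text tells all that it offers.
- The arm moves only by the shell command python3 -m jog 'ROWS' [FORCE]. ROWS is JSON, a list of rows, each a list of 5 numbers: the shift along the world's x, y, z in m, then the turn about the world's z in degrees, then the finger opening in m, from 0 to 0.0878. A call has 1 to 5 rows; each row shifts and turns the commanded pose from where the row before left it; what a row does not reach is not made up. A row lasts 1/12 s, in which the tool goes at most 41.7 mm and 7.16 degrees, less where a joint would pass 70% of its speed; a pose out of reach is approached as far as the arm can. A call is refused whole if a number of a shift passes 0.0417 or a number of a turn 7.16, either way. A call with a gripper value outside its range is refused whole. The fingers move at their own pace and stop on an object; FORCE is the grip in N (left out, the last holds). Time passes only in rows, so rows that do not move let the fingers close. It gives the time, the measured TCP pose, the force, the opening and the grip force at its end, in the units of the state.
- robot.state(): the state, without advancing time (a new reading comes with each control period).
- robot.grab_frame(name): name is "scene" or "top" or "wrist"; returns a dict with "pixels" (384x512x3 uint8, blue, green, red), "intrinsics" (3x3 intrinsics, pixels), "rvec" (rotation vector, rad) and "tvec" (3), from world to camera coordinates, as OpenCV has them. Camera axes: x right, y down, z forward; pixel columns grow to the right and rows downward; lengths in mm; the calibration is good to about 2 mm. The wrist camera is an equidistant fisheye: a pixel r from the principal point sees the ray r / f radians off the axis. A picture is of the moment at which its call begins. There is no depth.
- robot.job_done(): hands the job in; it is judged then, once.
Trained networks look in the newest picture that a camera, given by its name, has taken for a name from the list of things; names that differ only in an ending like _2 or _b are one class to them, and where a whole thing is asked for, a point or a joint stands for the part that bears it (a point fixed in the world has none). Each returns a list of dicts, best first, with "conf" (0 to 1); they miss things now and then, are a little off and sometimes report something else, mostly with a low value. They report only what shows in the picture. A call takes as long as a camera call.
- robot.recognise(camera, query): "extent" ([centre column, centre row, width, height] as shares, 0 to 1, of the picture: columns of its width, rows of its height, round what is visible of it).
- robot.silhouettes(camera, query): "mask" (384x512 bool, what is visible of it) and "extent" ([centre column, centre row, width, height] as shares, 0 to 1, of the picture: columns of its width, rows of its height, round what is visible of it).
- robot.tip_of(camera, query): "location" ([column, row] as shares, 0 to 1, of the picture: columns of its width, rows of its height: a listed point, or the origin of a listed thing).
The state is a dict: "time": time; "joint_positions": joint angles; "dq": joint speeds; "tau": joint torques, N m; "position": TCP position; "eef_rot": TCP orientation; "force": force on the tool from outside, world axes, zero at the start; "wrist_torque": the same for the moment, N m; "gripper_width": finger opening in mm; "gripper_force": force on a finger pad.
Only numpy, scipy, OpenCV 4.12 (cv2) and the standard library are available. Lean on these libraries where they do the work, as an engineer would, in place of code of your own. Each camera call takes 0.05 s, during which the arm holds its last target. There are 200 camera calls.

TASK

Load the scanner's rail with the four white specimen pots in order of size: the smallest on the round black pad next to the scanner pillar, then ever larger ones, up to the largest on the pad farthest from it. Stand each pot upright and centred on its own pad, keep the pots upright all the while, and leave them there let go and still.

Things in the scene. Friction and masses are not known exactly. Their poses are not given: they have to be found in the camera images.
- pot_1: the smallest of four closed white specimen pots: an upright rigid cylinder 40 mm tall in all. Its ribbed white screw cap, the top 14 mm, is 30 mm in diameter; the body below is 27 mm. Loose, at the start standing on the bench on the robot's side of the rail; the four pots' places are shuffled. Origin: centre of its underside; z up its axis.
- pot_2: the second smallest of four closed white specimen pots: an upright rigid cylinder 52 mm tall in all. Its ribbed white screw cap, the top 14 mm, is 38 mm in diameter; the body below is 35 mm. Loose, at the start standing on the bench on the robot's side of the rail; the four pots' places are shuffled. Origin: centre of its underside; z up its axis.
- pot_3: the second largest of four closed white specimen pots: an upright rigid cylinder 66 mm tall in all. Its ribbed white screw cap, the top 14 mm, is 46 mm in diameter; the body below is 43 mm. Loose, at the start standing on the bench on the robot's side of the rail; the four pots' places are shuffled. Origin: centre of its underside; z up its axis.
- pot_4: the largest of four closed white specimen pots: an upright rigid cylinder 80 mm tall in all. Its ribbed white screw cap, the top 14 mm, is 54 mm in diameter; the body below is 51 mm. Loose, at the start standing on the bench on the robot's side of the rail; the four pots' places are shuffled. Origin: centre of its underside; z up its axis.
- pad_a: one of four identical fixed black rubber discs, 60 mm in diameter and 2 mm thick, in a straight row 76 mm apart (centre to centre) on an aluminium rail (420 x 70 mm, 8 mm high, fixed, its place and direction vary). Pad tops are 10 mm above the bench. Which of the four places in the row this pad has varies. Origin: centre of its underside, 8 mm above the bench.
- pad_b: one of four identical fixed black rubber discs, 60 mm in diameter and 2 mm thick, in a straight row 76 mm apart (centre to centre) on an aluminium rail (420 x 70 mm, 8 mm high, fixed, its place and direction vary). Pad tops are 10 mm above the bench. Which of the four places in the row this pad has varies. Origin: centre of its underside, 8 mm above the bench.
- pad_c: one of four identical fixed black rubber discs, 60 mm in diameter and 2 mm thick, in a straight row 76 mm apart (centre to centre) on an aluminium rail (420 x 70 mm, 8 mm high, fixed, its place and direction vary). Pad tops are 10 mm above the bench. Which of the four places in the row this pad has varies. Origin: centre of its underside, 8 mm above the bench.
- pad_d: one of four identical fixed black rubber discs, 60 mm in diameter and 2 mm thick, in a straight row 76 mm apart (centre to centre) on an aluminium rail (420 x 70 mm, 8 mm high, fixed, its place and direction vary). Pad tops are 10 mm above the bench. Which of the four places in the row this pad has varies. Origin: centre of its underside, 8 mm above the bench.
- scanner: the scanner: a fixed round pillar, 42 mm in diameter and 50 mm tall, blue top and amber window band, standing on one end of the rail on the line of the pads (which end varies), 68 mm from the centre of the nearest pad; at the rail's other end is a low plain aluminium bar (18 mm high). Origin: centre of its underside, 8 mm above the bench.

How it is judged (in metres and radians):
At the end, for the whole second after the job is handed in: Counted from the scanner, the four pads carry the pots from smallest to largest: each pot stands upright (within 7 degrees) and at rest on its pad, its axis within 13 mm of the pad's centre ((horizontal distance between pot_1 and pad_a below 0.013 m or horizontal distance between pot_1 and pad_b below 0.013 m or horizontal distance between pot_1 and pad_c below 0.013 m or horizontal distance between pot_1 and pad_d below 0.013 m) and horizontal distance between pot_1 and scanner between 0.043 and 0.093 m and height (world z) of pot_1 between 0.006 and 0.014 m and angle between each of pot_1, pot_2, pot_3, pot_4's own z axis and vertical below 0.12 rad and linear speed of each of pot_1, pot_2, pot_3, pot_4 below 0.02 m/s and angular speed of each of pot_1, pot_2, pot_3, pot_4 below 0.2 rad/s and (horizontal distance between pot_2 and pad_a below 0.013 m or horizontal distance between pot_2 and pad_b below 0.013 m or horizontal distance between pot_2 and pad_c below 0.013 m or horizontal distance between pot_2 and pad_d below 0.013 m) and horizontal distance between pot_2 and scanner between 0.119 and 0.169 m and height (world z) of pot_2 between 0.006 and 0.014 m and (horizontal distance between pot_3 and pad_a below 0.013 m or horizontal distance between pot_3 and pad_b below 0.013 m or horizontal distance between pot_3 and pad_c below 0.013 m or horizontal distance between pot_3 and pad_d below 0.013 m) and horizontal distance between pot_3 and scanner between 0.195 and 0.245 m and height (world z) of pot_3 between 0.006 and 0.014 m and (horizontal distance between pot_4 and pad_a below 0.013 m or horizontal distance between pot_4 and pad_b below 0.013 m or horizontal distance between pot_4 and pad_c below 0.013 m or horizontal distance between pot_4 and pad_d below 0.013 m) and horizontal distance between pot_4 and scanner between 0.271 and 0.321 m and height (world z) of pot_4 between 0.006 and 0.014 m); the robot touches nothing.
It fails at once if the smallest pot is tipped by more than 45 degrees (angle between pot_1's own z axis and vertical above 0.785 rad).
It fails at once if the second smallest pot is tipped by more than 45 degrees (angle between pot_2's own z axis and vertical above 0.785 rad).
It fails at once if the second largest pot is tipped by more than 45 degrees (angle between pot_3's own z axis and vertical above 0.785 rad).
It fails at once if the largest pot is tipped by more than 45 degrees (angle between pot_4's own z axis and vertical above 0.785 rad).
It also fails if it takes over 86 s, if anything falls off the work surface, if the arm or the gripper's body presses on something with over 40 N, if the wrist force passes 120 N, or if a joint passes its speed limit or range.

## Working session

There is one attempt and no reset: what is moved stays moved. The work goes in short steps, Python scripts to look and compute and a shell command to move; the robot and the scene stay as the last step left them, time stands still between calls to the robot, and variables do not carry over. Pictures are saved under pics/ and viewed, at most 14 in all, crops included, and the job is handed in when it is done.

```bash
mkdir -p pics; cat > h.py <<'E'
import numpy as np,cv2
from workcell import robot
def cam(f):
    R,_=cv2.Rodrigues(np.array(f["rvec"],float)); return np.array(f["intrinsics"],float),R,np.array(f["tvec"],float).ravel()
def ray(f,uv,z):
    K,R,t=cam(f); d=R.T@np.linalg.solve(K,[uv[0],uv[1],1]); c=-R.T@t
    return c+d*(z-c[2])/d[2]
def proj(f,p):
    K,R,t=cam(f); q=K@(R@np.array(p,float)+t); return q[:2]/q[2]
E
python3 - <<'E'
from h import *
for n in("top","scene"):
    f=robot.grab_frame(n); cv2.imwrite(f"pics/{n}0.png",f["pixels"])
    K,R,t=cam(f); print(n,K[0,0],(-R.T@t).round(),R[2].round(2))
    for q,z in(("pot_1",0),("pad_a",8),("scanner",8)):
        for d in robot.tip_of(n,q):
            uv=np.array(d["location"])*[512,384]; print(q,round(d["conf"],2),uv.round(1),ray(f,uv,z).round(1))
        for d in robot.silhouettes(n,q):
            print("  sil",q,round(d["conf"],2),(np.array(d["extent"])*[512,384,512,384]).round(1),d["mask"].sum())
print(robot.state())
E
```

```text
top 455.5210124845336 [391.  -0. 915.] [ 0.18  0.03 -0.98]
pot_1 0.86 [221.2 246.5] [452.8  82.6   0. ]
pot_1 0.72 [171.6 243.5] [460.2 182.6   0. ]
pot_1 0.58 [241.9 160. ] [630.6  39.5   0. ]
pot_1 0.56 [291.9 242.7] [458.4 -59.    0. ]
  sil pot_1 0.77 [216.1 243.   32.9  30.6] 683
  sil pot_1 0.75 [293.2 244.   12.3  14.1] 200
  sil pot_1 0.59 [381.8 249.6  23.4  21. ] 401
  sil pot_1 0.55 [169.4 240.9  28.6  27.2] 551
pad_a 0.94 [275.8 168.4] [609.6 -30.    8. ]
pad_a 0.83 [312.7 177.1] [ 590.  -104.4    8. ]
pad_a 0.74 [375.9 252.2] [ 436.9 -222.7    8. ]
pad_a 0.71 [203. 149.] [653.6 119.4   8. ]
pad_a 0.56 [242.9 162.6] [623.1  37.2   8. ]
  sil pad_a 0.9 [313.1 175.1  27.3  26.3] 635
  sil pad_a 0.76 [240.1 160.4  26.9  26. ] 641
  sil pad_a 0.75 [204.  151.1  29.8  32.3] 674
  sil pad_a 0.59 [275.5 168.   27.   26.5] 663
scanner 0.63 [343.7 180.8] [ 581.3 -166.6    8. ]
  sil scanner 0.68 [347.8 182.   28.6  27.6] 455
scene 418.2393531160352 [1108.  -43.  626.] [-0.69  0.06 -0.72]
pot_1 0.88 [334.1 174. ] [470.2 184.8   0. ]
pot_1 0.88 [288.9 174.2] [460.5  87.7   0. ]
pot_
[... 726 characters left out ...]
  33.6] 671
{'time': 0.7, 'joint_positions': array([ 6.12111158e+01,  5.21898349e+00,  7.05129737e+01,  7.34965636e-04,
        1.04266055e+02, -3.24880029e+00]), 'dq': array([ 0.02709854, -0.1618889 , -0.01649417, -0.07915397,  0.06282136,
        0.04630109]), 'tau': array([ 1.42254021e-04, -4.46032190e+01, -4.06419539e+01,  6.97156135e-02,
        1.91853923e-02, -7.51228413e-06]), 'position': array([258.69562104, 541.39194688, 198.9474295 ]), 'eef_rot': array([ 1.79997975e+02, -5.98512228e-04,  1.54460097e+02]), 'force': array([ 0.05692816, -0.23676682, -0.76260147]), 'wrist_torque': array([-0.01946508, -0.0131551 ,  0.07783444]), 'gripper_force': 0.0, 'gripper_width': 87.99376811288916}
```

```bash
python3 - <<'E'
import cv2,numpy as np
a=cv2.imread("pics/top0.png");b=cv2.imread("pics/scene0.png")
a=cv2.resize(a[120:280,130:410],None,fx=2.8,fy=1.8*2.8/1.8,interpolation=2)
cv2.imwrite("pics/top_c.png",a)
b=cv2.resize(b[120:270,120:370],None,fx=3.1,fy=3.1,interpolation=2)
cv2.imwrite("pics/scene_c.png",b)
E
```

```text
(no output)
```

View pics/top_c.png

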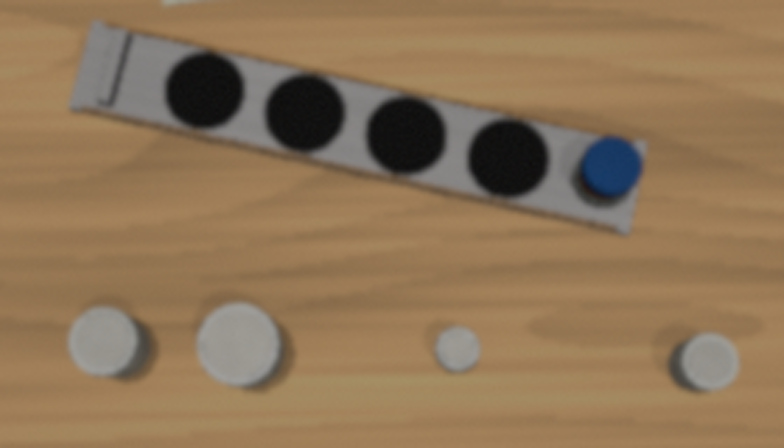

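View pics/scene_c.png

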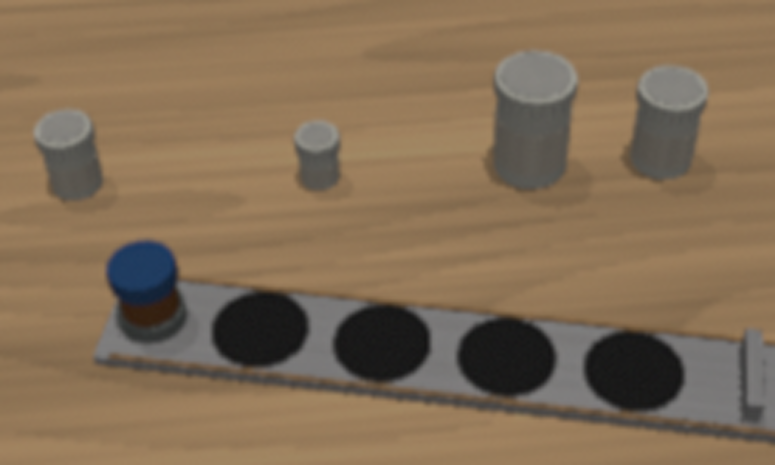

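The top crop shows, from left to right: pot_3 (cap at 104,341), pot_4 (239,344), pot_1 (457,348) and pot_2 (709,361). The pads are at (205,90), (305,113), (406,135) and (508,158), with the blue scanner on the right at (611,166). The scene crop shows the same sizes and order. Next I refine the centres from both cameras.

```bash
cat > meas.py <<'E'
from h import *
from scipy.optimize import least_squares
def circ(c,r,z): 
    a=np.linspace(0,2*np.pi,60,endpoint=False); return np.c_[c[0]+r*np.cos(a),c[1]+r*np.sin(a),np.full(60,z)]
def blobs(f,g,approx,r,z):
    # centroid of mask g near predicted disc -> plane point
    m=np.zeros(g.shape,np.uint8); P=np.array([proj(f,p) for p in circ(approx,r+7,z)]).astype(np.int32)
    cv2.fillConvexPoly(m,P,1); m=(m&g).astype(bool)
    v,u=np.nonzero(m); 
    if len(u)<30: return None,0
    pts=np.array([ray(f,(a,b),z) for a,b in zip(u,v)]); K,R,t=cam(f)
    area=cv2.contourArea(np.float32([proj(f,p) for p in circ(approx,r,z)]))
    return pts.mean(0)[:2],len(u)/area
E
python3 - <<'E'
from meas import *
pots={3:(460,182),4:(453,83),1:(452,-55),2:(437,-218)}
H={1:40,2:52,3:66,4:80};D={1:30,2:38,3:46,4:54}
pads=[(591,-103),(610,-29),(628,40),(648,120)]
T=[];
for n in("top","scene"):
    f=robot.grab_frame(n); im=f["pixels"].astype(int); g=im.max(2)
    dark=(g<60).astype(np.uint8); hsv=cv2.cvtColor(f["pixels"],cv2.COLOR_BGR2HSV)
    whi=((hsv[...,1]<40)&(hsv[...,2]>(165 if n=="top" else 165))).astype(np.uint8)
    blue=((hsv[...,0]>95)&(hsv[...,0]<130)&(hsv[...,1]>110)).astype(np.uint8)
    for k in pots:
        u=proj(f,(*pots[k],H[k])).astype(int); w=f["pixels"][u[1],u[0]]
        print(n,"pot",k,blobs(f,whi,pots[k],D[k]/2,H[k]),w,u)
    P=[]
    for p in pads:
        r=blobs(f,dark,p,30,10); P.append(r[0]); print(n,"pad",r)
    P=np.array(P); c=P.mean(0); 
    print(" spacing",np.linalg.norm(np.diff(P,axis=0),axis=1).round(1))
    print(" scanner",blobs(f,blue,(574,-171),21,58))
E
```

```text
top pot 3 (None, 0) [143 149 151] [164 241]
top pot 4 (None, 0) [146 154 156] [217 243]
top pot 1 (None, 0) [149 154 157] [291 244]
top pot 2 (None, 0) [141 146 149] [379 250]
top pad (array([ 591.8247396, -100.9342134]), 0.8877075915511755)
top pad (array([610.08948228, -27.42906638]), 0.8876978628632574)
top pad (array([628.23399665,  46.07030991]), 0.8956909397481762)
top pad (array([646.69727868, 119.76528424]), 0.885159819731775)
 spacing [75.7 75.7 76. ]
 scanner (array([ 573.44675482, -164.87820527]), 0.8659064792679301)
scene pot 3 (None, 0) [127 131 133] [335 147]
scene pot 4 (None, 0) [126 131 133] [288 143]
scene pot 1 (None, 0) [126 131 133] [221 162]
scene pot 2 (None, 0) [126 130 132] [142 158]
scene pad (array([594.04094974, -97.25666587]), 0.9561040276031832)
scene pad (array([612.55298683, -23.7317479 ]), 0.9476142380796)
scene pad (array([630.82736233,  49.04433369]), 0.9319411951746563)
scene pad (array([649.27320311, 123.51551493]), 0.9390329469987827)
 spacing [75.8 75.  76.7]
 scanner (array([ 580.53431931, -163.60014951]), 0.884690057071404)
```

```bash
python3 - <<'E'
from meas import *
pots={3:(460,182),4:(453,83),1:(452,-55),2:(437,-218)}
H={1:40,2:52,3:66,4:80};D={1:30,2:38,3:46,4:54}
for n,th in(("top",125),("scene",118)):
    f=robot.grab_frame(n); hsv=cv2.cvtColor(f["pixels"],cv2.COLOR_BGR2HSV)
    whi=((hsv[...,1]<30)&(hsv[...,2]>th)).astype(np.uint8)
    for k in pots:
        c=pots[k]
        for _ in range(4):
            r=blobs(f,whi,c,D[k]/2,H[k]); c=r[0]
        print(n,k,r[0].round(1),round(r[1],2))
E
```

```text
top 3 [458.9 179.4] 0.91
top 4 [454.6  87.2] 0.93
top 1 [452.2 -58.2] 0.85
top 2 [ 440.8 -225.5] 0.88
scene 3 [462.5 183.5] 0.91
scene 4 [457.9  91.4] 0.93
scene 1 [456.  -54.8] 0.86
scene 2 [ 443.9 -222.2] 0.89
```

```bash
R='[[0.0132,-0.0302,0,-5.36,0.085],[0.0132,-0.0302,0,-5.36,0.085],[0.0132,-0.0302,0,-5.36,0.085],[0.0132,-0.0302,0,-5.36,0.085],[0.0132,-0.0302,0,-5.36,0.085]]'
python3 -m jog '[[0.0132,-0.0302,0,-5.36,0.085],[0.0132,-0.0302,0,-5.36,0.085],[0.0132,-0.0302,0,-5.36,0.085],[0.0132,-0.0302,0,-5.36,0.085],[0.0132,-0.0302,0,-5.36,0.085]]' 20
python3 -m jog '[[0.0132,-0.0302,0,-5.36,0.085],[0.0132,-0.0302,0,-5.36,0.085],[0.0132,-0.0302,0,-5.36,0.085],[0.0132,-0.0302,0,-5.36,0.085],[0.0132,-0.0302,0,-5.36,0.085]]'
python3 -m jog '[[0.0132,-0.0302,0,-5.36,0.085],[0.0132,-0.0302,0,-5.36,0.085],[0.0132,-0.0302,0,-5.36,0.085],[0.0132,-0.0302,0,-5.36,0.085],[0.0132,-0.0302,0,-5.36,0.085]]'
python3 -m jog '[[0,0,0,0,0.085],[0,0,0,0,0.085],[0,0,0,0,0.085]]'
```

```text
time: 1.32
position: [325.0, 389.0, 199.0]
eef_rot: [180.0, 0.0, 127.4]
force: [0.6, -0.8, 0.2]
gripper_width: 85.2
gripper_force: 0.0
time: 1.73
position: [391.0, 237.9, 199.2]
eef_rot: [180.0, -0.0, 100.6]
force: [0.2, 0.6, -1.0]
gripper_width: 84.6
gripper_force: 0.0
time: 2.15
position: [457.1, 86.8, 199.2]
eef_rot: [180.0, -0.0, 73.8]
force: [-0.2, -0.6, -0.0]
gripper_width: 85.0
gripper_force: 0.0
time: 2.4
position: [456.6, 88.7, 199.0]
eef_rot: [-180.0, -0.0, 74.1]
force: [0.6, 0.9, -0.3]
gripper_width: 84.7
gripper_force: 0.0
```

```bash
python3 -m jog '[[0,0,-0.03,0,0.085],[0,0,-0.03,0,0.085],[0,0,-0.03,0,0.085],[0,0,-0.03,0,0.085],[0,0,-0.015,0,0.085]]'
python3 -m jog '[[0,0,-0.01,0,0.085],[0,0,0,0,0.085],[0,0,0,0,0.062],[0,0,0,0,0.058],[0,0,0,0,0.054]]'
python3 -m jog '[[0,0,0,0,0.05],[0,0,0,0,0.045],[0,0,0,0,0.045],[0,0,0,0,0.045],[0,0,0,0,0.045]]' 20
```

```text
time: 2.82
position: [454.4, 89.8, 60.0]
eef_rot: [-179.7, 0.1, 74.3]
force: [0.5, -0.7, -1.2]
gripper_width: 84.8
gripper_force: 0.0
time: 3.23
position: [457.7, 88.8, 55.9]
eef_rot: [179.8, -0.1, 74.1]
force: [0.2, -0.0, 0.7]
gripper_width: 68.3
gripper_force: 0.0
time: 3.65
position: [457.1, 88.4, 54.7]
eef_rot: [179.9, -0.0, 74.1]
force: [-1.2, 0.8, 4.0]
gripper_width: 52.7
gripper_force: 20.0
```

```bash
python3 - <<'E'
from h import *
f=robot.grab_frame("scene");cv2.imwrite("pics/g4.png",cv2.resize(f["pixels"][60:280,120:400],None,fx=2.7,fy=2.7,interpolation=2))
E
```

```text
(no output)
```

View pics/g4.png

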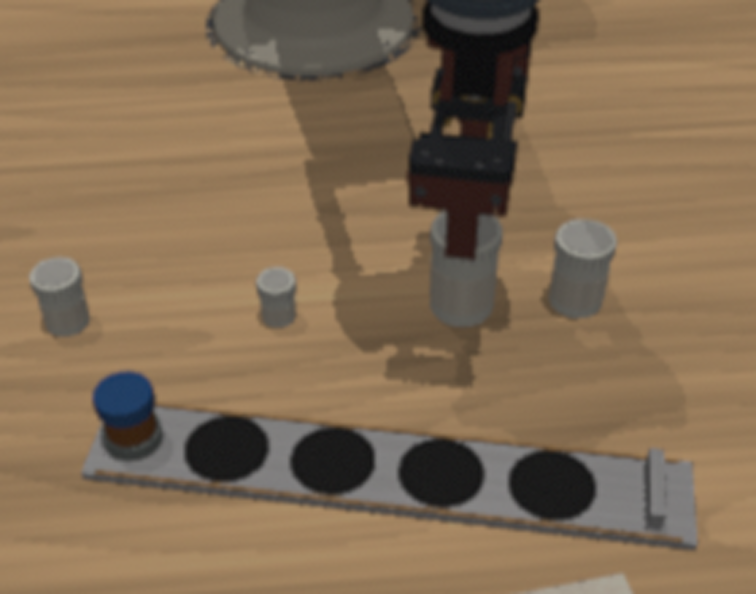

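The scene view shows pot_4 upright between the fingers at about (465,270) in the crop, with nothing else disturbed. Lift and carry it to the far pad.

```bash
python3 -m jog '[[0,0,0.01,0,0.045],[0,0,0.02,0,0.045],[0,0,0.02,0,0.045],[0.01,0.002,0,0,0.045],[0.02,0.0034,0,0,0.045]]' 25
python3 -m jog '[[0.02,0.0034,0,0,0.045],[0.02,0.0034,0,0,0.045],[0.02,0.0034,0,0,0.045],[0.02,0.0034,0,0,0.045],[0.02,0.0034,0,0,0.045]]'
python3 -m jog '[[0.02,0.0034,0,0,0.045],[0.02,0.0034,0,0,0.045],[0.0213,0.004,0,0,0.045],[0,0,0,0,0.045],[0,0,0,0,0.045]]'
python3 -m jog '[[0,0,-0.015,0,0.045],[0,0,-0.013,0,0.045],[0,0,-0.006,0,0.045],[0,0,-0.003,0,0.045],[0,0,0,0,0.045]]'
```

```text
time: 4.12
position: [487.0, 93.7, 106.1]
eef_rot: [179.9, -0.0, 74.1]
force: [0.2, -0.6, -1.6]
gripper_width: 52.1
gripper_force: 25.0
time: 4.53
position: [587.4, 110.8, 103.4]
eef_rot: [-179.9, 0.0, 74.1]
force: [0.3, 0.6, -0.9]
gripper_width: 51.9
gripper_force: 25.0
time: 4.95
position: [647.9, 121.4, 102.3]
eef_rot: [-179.8, 0.1, 74.1]
force: [0.3, -0.4, -1.2]
gripper_width: 52.0
gripper_force: 25.0
time: 5.37
position: [647.0, 121.5, 66.2]
eef_rot: [-179.9, 0.0, 74.1]
force: [0.3, -0.0, -2.1]
gripper_width: 52.3
gripper_force: 25.0
```

```bash
python3 - <<'E'
from h import *
f=robot.grab_frame("scene");cv2.imwrite("pics/p4.png",cv2.resize(f["pixels"][100:280,180:400],None,fx=3,fy=3,interpolation=2))
E
```

```text
(no output)
```

View pics/p4.png

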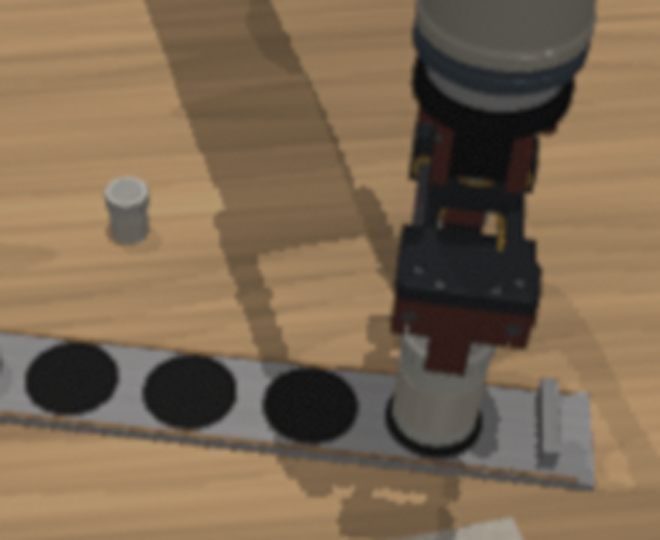

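Pot_4 hangs upright above the far pad, well centred in the crop at (435,400). Next: set it down, release and go up.

```bash
python3 -m jog '[[0,0,-0.001,0,0.045],[0,0,-0.001,0,0.045],[0,0,-0.001,0,0.045],[0,0,0,0,0.045],[0,0,0,0,0.054]]'
python3 -m jog '[[0,0,0,0,0.06],[0,0,0,0,0.085],[0,0,0,0,0.085],[0,0,0,0,0.085],[0,0,0,0,0.085]]'
python3 -m jog '[[0,0,0.02,0,0.085],[0,0,0.03,0,0.085],[0,0,0.03,0,0.085],[0,0,0,0,0.085],[0,0,0,0,0.085]]'
```

```text
time: 5.83
position: [648.4, 121.6, 64.9]
eef_rot: [179.9, -0.0, 74.1]
force: [0.2, -0.2, 2.1]
gripper_width: 54.0
gripper_force: 1.7
time: 6.25
position: [648.0, 121.6, 63.8]
eef_rot: [-180.0, 0.0, 74.1]
force: [0.2, 0.0, -0.3]
gripper_width: 82.8
gripper_force: 0.0
time: 6.67
position: [649.3, 121.7, 147.0]
eef_rot: [179.7, -0.1, 74.1]
force: [0.0, -0.2, -0.4]
gripper_width: 84.7
gripper_force: 0.0
```

```bash
python3 -m jog '[[-0.0234,0.0075,0,0,0.085],[-0.0234,0.0075,0,0,0.085],[-0.0234,0.0075,0,0,0.085],[-0.0234,0.0075,0,0,0.085],[-0.0234,0.0075,0,0,0.085]]'
python3 -m jog '[[-0.0234,0.0075,0,0,0.085],[-0.0234,0.0075,0,0,0.085],[-0.0234,0.0075,0,0,0.085],[0,0,0,0,0.085],[0,0,0,0,0.085]]'
python3 -m jog '[[0,0,-0.03,0,0.085],[0,0,-0.03,0,0.085],[0,0,-0.03,0,0.085],[0,0,-0.014,0,0.085],[0,0,0,0,0.085]]'
python3 -m jog '[[0,0,0,0,0.065],[0,0,0,0,0.055],[0,0,0,0,0.05],[0,0,0,0,0.046],[0,0,0,0,0.042]]'
python3 -m jog '[[0,0,0,0,0.037],[0,0,0,0,0.037],[0,0,0,0,0.037],[0,0,0,0,0.037]]' 25
```

```text
time: 7.08
position: [529.1, 159.1, 141.6]
eef_rot: [-179.8, 0.1, 74.0]
force: [-0.7, 0.5, 0.0]
gripper_width: 84.9
gripper_force: 0.0
time: 7.5
position: [459.9, 181.7, 142.8]
eef_rot: [-180.0, 0.0, 74.1]
force: [-0.3, -0.4, 0.0]
gripper_width: 85.2
gripper_force: 0.0
time: 7.92
position: [458.5, 180.1, 34.2]
eef_rot: [-179.6, 0.3, 74.0]
force: [-0.2, 0.7, -0.2]
gripper_width: 85.1
gripper_force: 0.0
time: 8.33
position: [461.6, 181.8, 41.2]
eef_rot: [179.9, -0.1, 74.1]
force: [0.3, 0.6, -1.0]
gripper_width: 55.1
gripper_force: 0.0
time: 8.67
position: [461.1, 181.7, 40.5]
eef_rot: [180.0, -0.0, 74.1]
force: [-0.8, 1.0, 3.4]
gripper_width: 43.9
gripper_force: 25.0
```

```bash
python3 -m jog '[[0,0,0.01,0,0.037],[0,0,0.02,0,0.037],[0,0,0.02,0,0.037],[0.005,-0.0112,0,0,0.037],[0.01,-0.0224,0,0,0.037]]' 25
python3 -m jog '[[0.01,-0.0224,0,0,0.037],[0.01,-0.0224,0,0,0.037],[0.01,-0.0224,0,0,0.037],[0.015,-0.0224,0,0,0.037],[0.02,-0.0109,0,0,0.037]]'
python3 -m jog '[[0.02,0,0,0,0.037],[0.02,0,0,0,0.037],[0.02,0,0,0,0.037],[0.02,0,0,0,0.037],[0.0087,0,0,0,0.037]]'
python3 -m jog '[[0,0,0,0,0.037],[0,0,0,0,0.037],[0,0,-0.015,0,0.037],[0,0,-0.013,0,0.037],[0,0,-0.006,0,0.037]]'
python3 -m jog '[[0,0,-0.002,0,0.037],[0,0,-0.001,0,0.037],[0,0,-0.001,0,0.037],[0,0,-0.001,0,0.037],[0,0,0,0,0.037]]'
python3 - <<'E'
from h import *
f=robot.grab_frame("scene");cv2.imwrite("pics/p3.png",cv2.resize(f["pixels"][100:280,180:400],None,fx=3,fy=3,interpolation=2))
E
```

```text
time: 9.08
position: [476.4, 148.9, 91.4]
eef_rot: [179.9, -0.1, 74.2]
force: [0.3, -0.5, -1.5]
gripper_width: 44.2
gripper_force: 25.0
time: 9.5
position: [540.7, 44.1, 89.1]
eef_rot: [-180.0, 0.1, 74.0]
force: [1.6, -0.3, 0.0]
gripper_width: 44.1
gripper_force: 25.0
time: 9.92
position: [630.9, 46.1, 88.1]
eef_rot: [-179.9, 0.0, 74.0]
force: [1.0, 0.6, -0.4]
gripper_width: 44.3
gripper_force: 25.0
time: 10.33
position: [627.8, 47.2, 53.3]
eef_rot: [-179.8, 0.1, 74.1]
force: [-0.5, -0.7, -0.3]
gripper_width: 44.4
gripper_force: 25.0
time: 10.75
position: [629.8, 47.5, 51.5]
eef_rot: [180.0, -0.0, 74.1]
force: [-0.7, 0.1, -0.2]
gripper_width: 44.2
gripper_force: 25.0
```

View pics/p3.png

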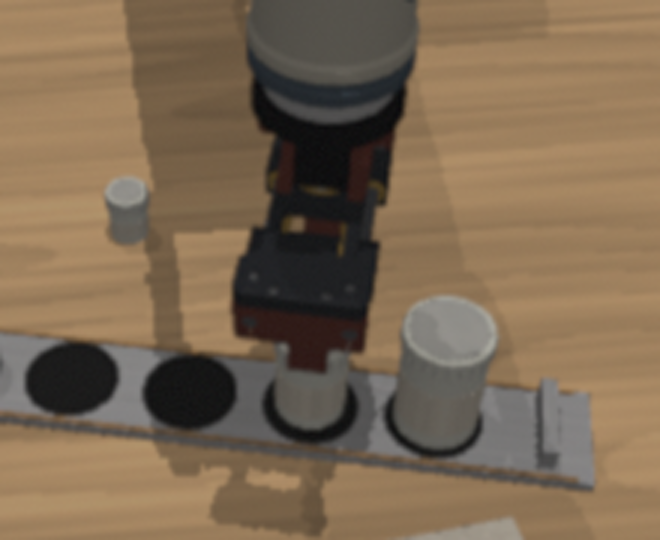

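Pot_3 is upright and centred over the third pad at (312,400) in the crop, and pot_4 stands centred at (435,400). Release pot_3 and move to pot_2.

```bash
python3 -m jog '[[0,0,-0.001,0,0.037],[0,0,-0.001,0,0.037],[0,0,0,0,0.037],[0,0,0,0,0.046],[0,0,0,0,0.052]]'
python3 -m jog '[[0,0,0,0,0.085],[0,0,0,0,0.085],[0,0,0,0,0.085],[0,0,0,0,0.085],[0,0,0.02,0,0.085]]'
python3 -m jog '[[0,0,0.03,0,0.085],[0,0,0.03,0,0.085],[0,0,0,0,0.085],[-0.017,-0.0247,0,0,0.085],[-0.017,-0.0247,0,0,0.085]]'
python3 -m jog '[[-0.017,-0.0247,0,0,0.085],[-0.017,-0.0247,0,0,0.085],[-0.017,-0.0247,0,0,0.085],[-0.017,-0.0247,0,0,0.085],[-0.017,-0.0247,0,0,0.085]]'
python3 -m jog '[[-0.017,-0.0247,0,0,0.085],[-0.017,-0.0247,0,0,0.085],[-0.017,-0.0247,0,0,0.085],[-0.017,-0.0247,0,0,0.085],[0,0,0,0,0.085]]'
python3 -m jog '[[0,0,0,0,0.085],[0,0,-0.03,0,0.085],[0,0,-0.03,0,0.085],[0,0,-0.02,0,0.085],[0,0,-0.012,0,0.085]]'
python3 -m jog '[[0,0,-0.007,0,0.085],[0,0,-0.004,0,0.085],[0,0,0,0,0.06],[0,0,0,0,0.05],[0,0,0,0,0.044]]'
python3 -m jog '[[0,0,0,0,0.04],[0,0,0,0,0.035],[0,0,0,0,0.029],[0,0,0,0,0.029],[0,0,0,0,0.029]]' 20
```

```text
time: 11.22
position: [629.9, 47.5, 49.5]
eef_rot: [179.9, -0.0, 74.1]
force: [-0.3, -0.4, -0.4]
gripper_width: 49.9
gripper_force: 0.0
time: 11.63
position: [627.0, 47.4, 64.0]
eef_rot: [-179.5, 0.1, 74.1]
force: [-0.1, 1.0, -0.9]
gripper_width: 81.6
gripper_force: 0.0
time: 12.05
position: [595.7, -1.5, 128.9]
eef_rot: [180.0, -0.0, 74.2]
force: [0.1, -0.5, -0.2]
gripper_width: 84.8
gripper_force: 0.0
time: 12.47
position: [509.5, -126.4, 128.5]
eef_rot: [-180.0, 0.0, 74.1]
force: [0.8, -0.4, -0.2]
gripper_width: 85.0
gripper_force: 0.0
time: 12.88
position: [440.0, -227.8, 128.7]
eef_rot: [-180.0, 0.1, 73.8]
force: [-0.4, 0.7, 0.8]
gripper_width: 85.0
gripper_force: 0.0
time: 13.3
position: [441.9, -222.3, 33.6]
eef_rot: [-179.8, -0.1, 74.1]
force: [0.3, -0.8, -0.3]
gripper_width: 84.7
gripper_force: 0.0
time: 13.72
position: [443.4, -224.6, 27.5]
eef_rot: [179.9, 0.0, 74.1]
force: [0.5, -0.0, 1.4]
gripper_width: 68.7
gripper_force: 0.0
time: 14.13
position: [442.6, -224.3, 26.1]
eef_rot: [180.0, 0.0, 74.1]
force: [-0.5, 0.8, 1.2]
gripper_width: 36.1
gripper_force: 20.0
```

```bash
python3 - <<'E'
from h import *
f=robot.grab_frame("scene");cv2.imwrite("pics/g2.png",cv2.resize(f["pixels"][100:280,80:350],None,fx=2.8,fy=2.8,interpolation=2))
E
python3 -m jog '[[0,0,0,0,0.029]]'
```

```text
time: 14.27
position: [442.5, -224.3, 26.1]
eef_rot: [180.0, 0.0, 74.1]
force: [0.4, 0.3, 0.9]
gripper_width: 36.6
gripper_force: 20.0
```

View pics/g2.png

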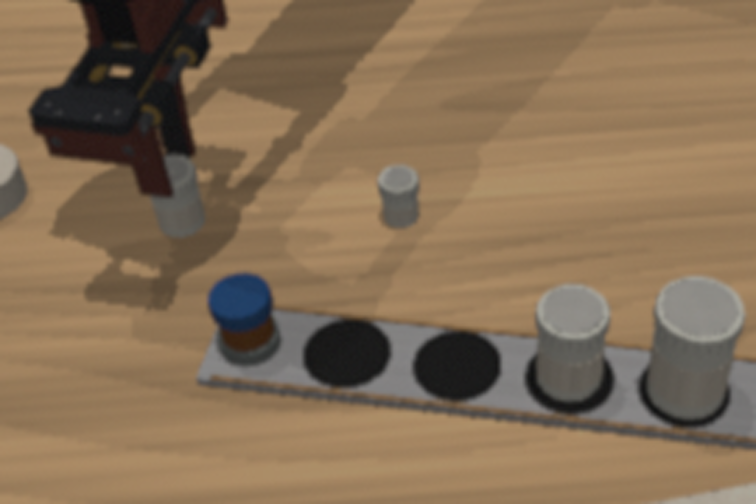

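Pot_2 is gripped upright at (180,200) in the crop, and pots 3 and 4 stand centred at (570,350) and (690,350). Carry pot_2 to the second pad.

```bash
python3 -m jog '[[0,0,0.01,0,0.029],[0,0,0.02,0,0.029],[0,0,0.02,0,0.029],[0.0084,0.0099,0.01,0,0.029],[0.0169,0.0199,0,0,0.029]]' 25
python3 -m jog '[[0.0169,0.0199,0,0,0.029],[0.0169,0.0199,0,0,0.029],[0.0169,0.0199,0,0,0.029],[0.0169,0.0199,0,0,0.029],[0.0169,0.0199,0,0,0.029]]'
python3 -m jog '[[0.0169,0.0199,0,0,0.029],[0.0169,0.0199,0,0,0.029],[0.0169,0.0199,0,0,0.029],[0.0083,0.0096,0,0,0.029],[0,0,0,0,0.029]]'
python3 -m jog '[[0,0,0,0,0.029],[0,0,-0.015,0,0.029],[0,0,-0.015,0,0.029],[0,0,-0.01,0,0.029],[0,0,-0.005,0,0.029]]'
python3 -m jog '[[0,0,-0.002,0,0.029],[0,0,-0.001,0,0.029],[0,0,-0.001,0,0.029],[0,0,-0.001,0,0.029],[0,0,0,0,0.029]]'
python3 - <<'E'
from h import *
f=robot.grab_frame("scene");cv2.imwrite("pics/p2.png",cv2.resize(f["pixels"][100:280,140:380],None,fx=3,fy=3,interpolation=2))
E
```

```text
time: 14.68
position: [468.7, -196.5, 90.2]
eef_rot: [179.7, 0.1, 73.9]
force: [0.3, 0.0, -0.6]
gripper_width: 36.2
gripper_force: 25.0
time: 15.1
position: [553.1, -93.9, 86.6]
eef_rot: [180.0, 0.0, 74.1]
force: [-0.6, -0.9, -0.7]
gripper_width: 36.3
gripper_force: 25.0
time: 15.52
position: [612.3, -23.7, 85.9]
eef_rot: [-180.0, -0.0, 74.2]
force: [0.1, -0.1, 0.3]
gripper_width: 36.2
gripper_force: 25.0
time: 15.93
position: [609.8, -26.8, 39.2]
eef_rot: [-179.9, 0.0, 74.0]
force: [0.2, -0.0, -1.1]
gripper_width: 36.5
gripper_force: 25.0
time: 16.35
position: [611.6, -25.7, 36.5]
eef_rot: [180.0, -0.0, 74.1]
force: [-0.3, -0.3, -0.7]
gripper_width: 36.3
gripper_force: 25.0
```

View pics/p2.png

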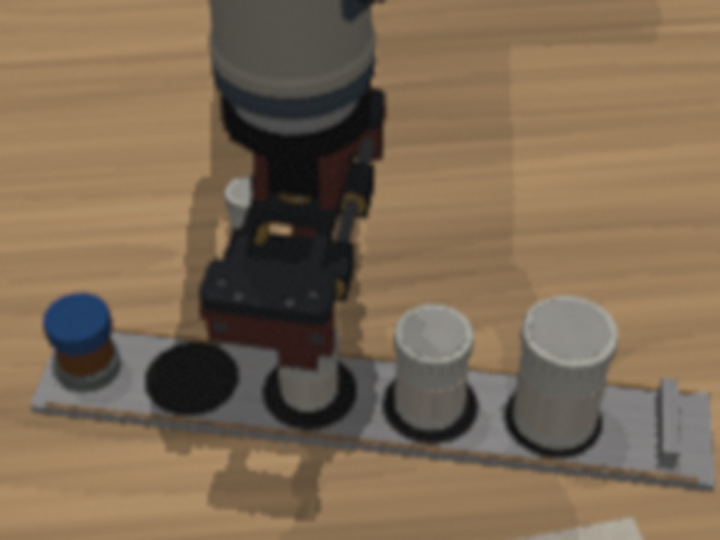

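Pot_2 is upright and centred over the second pad at (308,385) in the crop. Release it and fetch pot_1.

```bash
python3 -m jog '[[0,0,-0.001,0,0.029],[0,0,0,0,0.029],[0,0,0,0,0.038],[0,0,0,0,0.045],[0,0,0,0,0.07]]'
python3 -m jog '[[0,0,0,0,0.07],[0,0,0,0,0.07],[0,0,0.02,0,0.07],[0,0,0.03,0,0.07],[0,0,0.03,0,0.07]]'
python3 -m jog '[[0,0,0,0,0.07],[-0.0197,-0.0039,0,0,0.07],[-0.0197,-0.0039,0,0,0.07],[-0.0197,-0.0039,0,0,0.07],[-0.0197,-0.0039,0,0,0.07]]'
python3 -m jog '[[-0.0197,-0.0039,0,0,0.07],[-0.0197,-0.0039,0,0,0.07],[-0.0197,-0.0039,0,0,0.07],[-0.0197,-0.0039,0,0,0.07],[0,0,0,0,0.07]]'
python3 -m jog '[[0,0,0,0,0.07],[0,0,-0.025,0,0.07],[0,0,-0.025,0,0.07],[0,0,-0.02,0,0.07],[0,0,-0.012,0,0.07]]'
python3 -m jog '[[0,0,-0.008,0,0.07],[0,0,-0.005,0,0.07],[0,0,-0.003,0,0.07],[0,0,-0.002,0,0.07],[0,0,-0.001,0,0.06]]'
python3 -m jog '[[0,0,0,0,0.05],[0,0,0,0,0.042],[0,0,0,0,0.036],[0,0,0,0,0.032],[0,0,0,0,0.028]]' 15
python3 -m jog '[[0,0,0,0,0.022],[0,0,0,0,0.022],[0,0,0,0,0.022],[0,0,0,0,0.022]]'
python3 - <<'E'
from h import *
f=robot.grab_frame("scene");cv2.imwrite("pics/g1.png",cv2.resize(f["pixels"][100:280,140:380],None,fx=3,fy=3,interpolation=2))
E
```

```text
time: 16.82
position: [611.3, -25.6, 34.7]
eef_rot: [-180.0, 0.0, 74.1]
force: [0.1, 0.1, -0.4]
gripper_width: 47.8
gripper_force: 0.0
time: 17.23
position: [610.3, -25.5, 114.1]
eef_rot: [-179.8, 0.0, 74.1]
force: [1.2, -0.3, -0.1]
gripper_width: 69.8
gripper_force: 0.0
time: 17.65
position: [531.6, -41.3, 114.2]
eef_rot: [-180.0, 0.0, 74.1]
force: [-0.4, -0.2, 0.2]
gripper_width: 70.0
gripper_force: 0.0
time: 18.07
position: [451.6, -57.3, 114.8]
eef_rot: [-180.0, 0.0, 74.0]
force: [-0.5, 0.8, -0.4]
gripper_width: 69.9
gripper_force: 0.0
time: 18.48
position: [453.3, -56.4, 30.0]
eef_rot: [-179.8, 0.0, 74.1]
force: [-0.2, -0.3, -0.2]
gripper_width: 69.9
gripper_force: 0.0
time: 18.9
position: [454.3, -56.9, 14.6]
eef_rot: [179.9, -0.0, 74.1]
force: [0.9, 0.4, -0.2]
gripper_width: 66.2
gripper_force: 0.0
time: 19.32
position: [453.9, -56.9, 14.2]
eef_rot: [180.0, -0.0, 74.1]
force: [-0.6, 0.1, 0.3]
gripper_width: 33.4
gripper_force: 0.0
time: 19.65
position: [453.8, -56.8, 14.1]
eef_rot: [180.0, -0.0, 74.1]
force: [0.4, 0.0, 0.8]
gripper_width: 28.9
gripper_force: 15.0
```

View pics/g1.png

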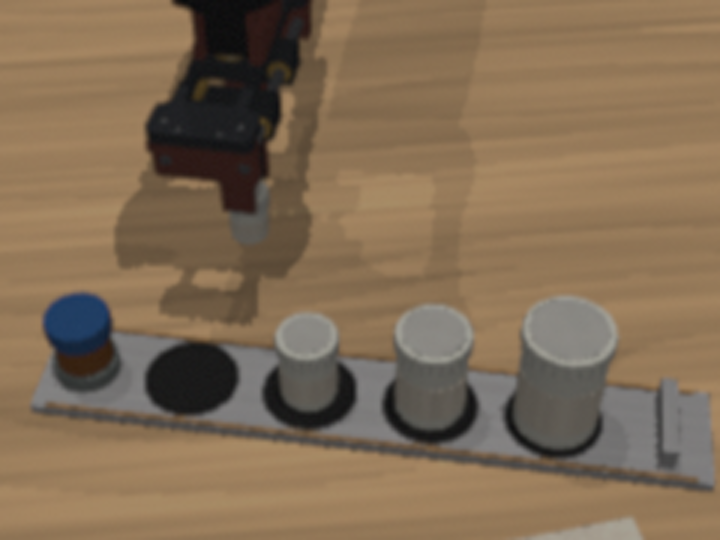

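Pot_1 is gripped upright at (250,220) in the crop, and the other three stand centred. Carry it to the pad beside the scanner.

```bash
python3 -m jog '[[0,0,0.01,0,0.022],[0,0,0.02,0,0.022],[0,0,0.02,0,0.022],[0.0087,-0.0026,0.01,0,0.022],[0.0174,-0.0053,0,0,0.022]]' 20
python3 -m jog '[[0.0174,-0.0053,0,0,0.022],[0.0174,-0.0053,0,0,0.022],[0.0174,-0.0053,0,0,0.022],[0.0174,-0.0053,0,0,0.022],[0.0174,-0.0053,0,0,0.022]]'
python3 -m jog '[[0.0174,-0.0053,0,0,0.022],[0.0087,-0.0026,0,0,0.022],[0,0,0,0,0.022],[0,0,0,0,0.022]]'
python3 -m jog '[[0,0,-0.015,0,0.022],[0,0,-0.015,0,0.022],[0,0,-0.01,0,0.022],[0,0,-0.005,0,0.022],[0,0,-0.002,0,0.022]]'
python3 -m jog '[[0,0,-0.001,0,0.022],[0,0,-0.001,0,0.022],[0,0,-0.001,0,0.022],[0,0,0,0,0.022],[0,0,0,0,0.022]]'
python3 - <<'E'
from h import *
f=robot.grab_frame("scene");cv2.imwrite("pics/p1.png",cv2.resize(f["pixels"][100:280,140:380],None,fx=3,fy=3,interpolation=2))
E
```

```text
time: 20.12
position: [481.1, -64.8, 78.2]
eef_rot: [179.7, -0.0, 74.1]
force: [0.3, -0.5, 0.1]
gripper_width: 28.3
gripper_force: 20.0
time: 20.53
position: [567.6, -91.5, 74.4]
eef_rot: [-180.0, -0.0, 74.1]
force: [0.4, -0.6, -0.6]
gripper_width: 28.2
gripper_force: 20.0
time: 20.87
position: [592.8, -99.1, 73.9]
eef_rot: [-179.9, 0.0, 74.1]
force: [0.3, 0.0, 0.1]
gripper_width: 28.3
gripper_force: 20.0
time: 21.28
position: [591.9, -98.8, 25.9]
eef_rot: [-179.9, 0.0, 74.1]
force: [-0.1, 0.3, -0.1]
gripper_width: 28.5
gripper_force: 20.0
time: 21.7
position: [593.2, -99.2, 24.4]
eef_rot: [180.0, -0.0, 74.1]
force: [0.1, 0.9, 0.2]
gripper_width: 28.4
gripper_force: 20.0
```

View pics/p1.png

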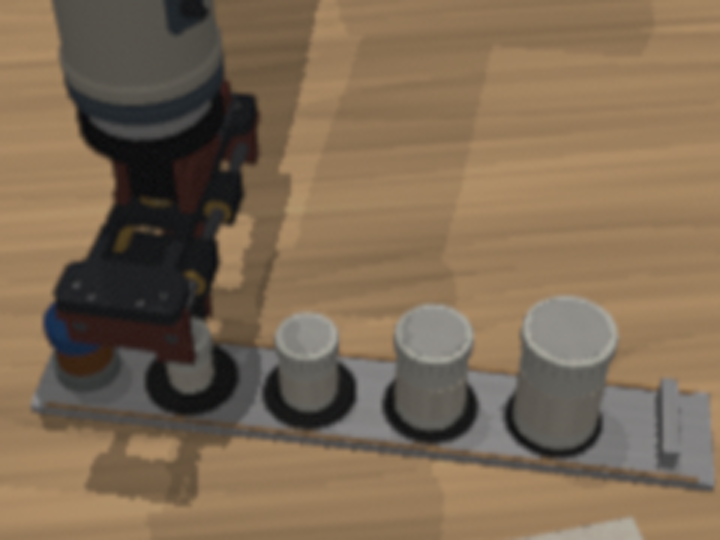

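Pot_1 is upright and centred on its pad at about (188,370) in the crop. Release it, back away, and check with both cameras.

```bash
python3 -m jog '[[0,0,-0.001,0,0.022],[0,0,0,0,0.022],[0,0,0,0,0.03],[0,0,0,0,0.037],[0,0,0,0,0.06]]'
python3 -m jog '[[0,0,0,0,0.07],[0,0,0,0,0.07],[0,0,0.02,0,0.07],[0,0,0.03,0,0.07],[0,0,0.03,0,0.07]]'
python3 -m jog '[[0,0,0.03,0,0.07],[-0.03,0,0.02,0,0.07],[-0.04,0,0,0,0.07],[-0.04,0,0,0,0.07],[-0.04,0,0,0,0.07]]'
python3 -m jog '[[-0.03,0,0,0,0.07],[0,0,0,0,0.07],[0,0,0,0,0.07],[0,0,0,0,0.07],[0,0,0,0,0.07]]'
python3 - <<'E'
from meas import *
H=[40,52,66,80];D=[30,38,46,54]
P=[(593,-99),(611.3,-25.6),(629.5,47.5),(648,121.6)]
for n,th in(("top",125),("scene",118)):
    f=robot.grab_frame(n); hsv=cv2.cvtColor(f["pixels"],cv2.COLOR_BGR2HSV)
    w=((hsv[...,1]<30)&(hsv[...,2]>th)).astype(np.uint8)
    for k in range(4):
        c=P[k]
        for _ in range(4): r=blobs(f,w,c,D[k]/2,H[k]+10); c=r[0]
        print(n,k+1,(r[0]-P[k]).round(1),round(r[1],2))
    cv2.imwrite(f"pics/{n}_end.png",cv2.resize(f["pixels"][100:280,140:400],None,fx=3,fy=3,interpolation=2))
E
```

```text
time: 22.17
position: [592.8, -99.1, 22.6]
eef_rot: [-180.0, 0.0, 74.1]
force: [0.6, 0.7, -0.6]
gripper_width: 39.7
gripper_force: 0.0
time: 22.58
position: [591.8, -98.9, 102.2]
eef_rot: [-179.8, 0.0, 74.1]
force: [0.6, -0.1, 0.2]
gripper_width: 69.4
gripper_force: 0.0
time: 23.0
position: [441.5, -99.0, 152.9]
eef_rot: [180.0, 0.0, 74.1]
force: [0.1, -0.1, 0.8]
gripper_width: 70.2
gripper_force: 0.0
time: 23.42
position: [413.7, -99.1, 152.8]
eef_rot: [-180.0, -0.0, 74.1]
force: [-0.0, 0.2, -0.6]
gripper_width: 70.0
gripper_force: 0.0
top 1 [-1.2 -1.7] 0.89
top 2 [-0.1 -0.2] 1.06
top 3 [-1.6  5. ] 1.2
top 4 [-5.5  7.1] 1.25
scene 1 [ 2.5 -2.3] 1.07
scene 2 [1.8 0.8] 0.94
scene 3 [1.3 1.9] 0.93
scene 4 [1.1 2.8] 0.94
```

View pics/top_end.png

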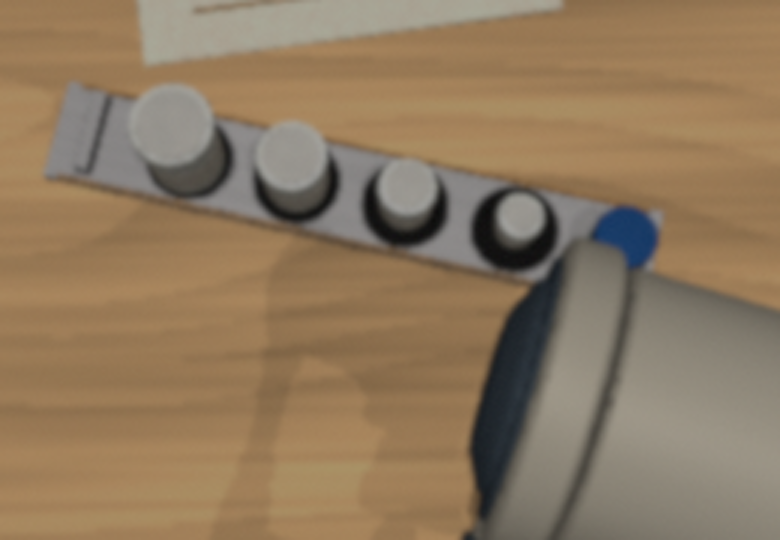

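View pics/scene_end.png

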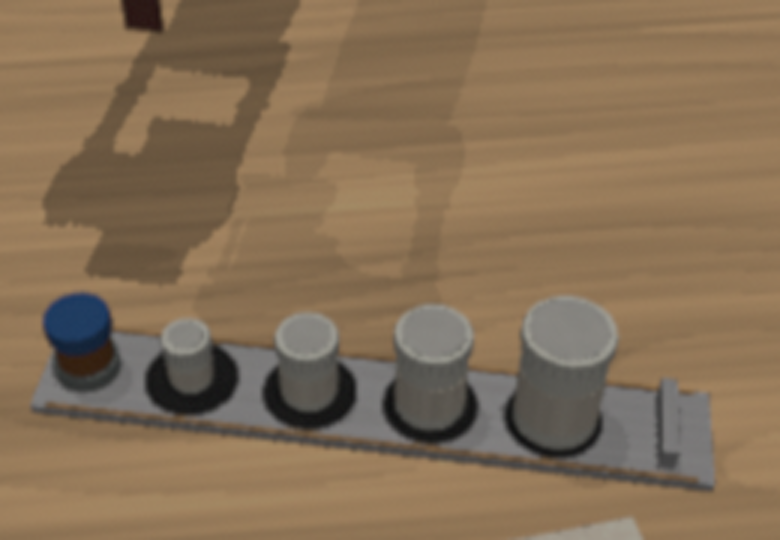

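In both views all four pots stand upright and centred, in order of size from the scanner, and the gripper is clear. The larger top-view offsets for pots 3 and 4 come from rail pixels being counted as cap (area ratio above 1.2).

```bash
python3 -c "
from workcell import robot
print(robot.job_done())"
```

```text
the job is handed in; nothing more can be done
None
```

I handed the job in with all four pots upright and released on their pads, smallest by the scanner to largest at the far end; the clearest camera checks put each within about 4 mm of its pad centre (limit 13 mm), after about 24 s of the 86 s allowed, and no verdict was returned.

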